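# Add 400 ohms on the decade box: four clicks by fingertip

### The job

The decade resistance box is standing in for a sensor, and the test needs 400 ohms more than it is set to now. With a single fingertip pushing against the side of its pointer bar, without pinching it, turn the red-capped hundreds dial (the middle one) clockwise by exactly four clicks from where it stands, and leave it resting in that click. Leave the two white-capped dials at their settings and the things lying around the box where they are, then take the hand away.

Things in the scene. Friction and masses are not known exactly. Their poses are not given: they have to be found in the camera images.
- decade_box: Resistance box fixed to the bench, 380 x 130 x 80 mm, blue, aluminium top panel 80 mm above the bench. Origin: centre of its underside. x: from its front to its back long side; y: along it, to the end with two binding posts (24 mm above the panel). Vertical dial axes at x = 0, y = +70 mm (tens, white cap), -30 mm (hundreds, red), -130 mm (thousands, white).
- hundreds_dial (a joint): Angle of the red-capped hundreds dial, rad, growing CLOCKWISE seen from above. 11 click stops 0.5236 rad (30 deg) apart: 0, 0.5236 ... 5.236, with hard stops just past the first and last; it starts in one of the first four. Pushing sideways on either half of the bar, off the axis, turns it. At 0 the pointer is turned 150 deg anticlockwise from the box's +x axis (yellow tick on the scale).
- hundreds_axis (a point): On the vertical axis of the hundreds dial at its top, 28 mm above the panel. The knob: round hub 36 mm wide up to 7 mm above the panel; on it an upright bar 60 mm long (30 mm each side of the axis), 12 mm thick, sides from 7 to 25 mm above the panel; red cap on top to 28 mm, black line at the pointer end. This frame turns with the dial: x along the bar to the pointer end, z up.
- hundreds_pointer (a point): Pointer end of the hundreds bar, 30 mm from the axis, 28 mm above the panel. Feel of the dial: a sprung roller drops into each stop. Turning out of a stop, the resistance grows to about 0.09 N m (4 N at 22 mm from the axis) just before half-way; past half-way the dial snaps on by itself, ahead of the finger into the next stop within 0.3 s: one click. Let go before half-way, it springs back.
- tens_pointer (a point): Pointer end of the white-capped tens dial, neighbour on the binding-post side, axis 100 mm from the hundreds axis, same knob; 30 mm from its own axis, 28 mm above the panel. This dial stays at its setting.
- thousands_pointer (a point): Pointer end of the white-capped thousands dial, neighbour on the other side, axis 100 mm from the hundreds axis, same knob; 30 mm from its own axis, 28 mm above the panel. This dial stays at its setting.
- tape_roll: Roll of grey tape lying flat behind the box, 110 mm outside, 76 mm inside diameter, 48 mm high, loose. Origin: centre of its underside. Leave alone.
- screwdriver: Screwdriver, 170 mm long, lying on the bench in front of the box, loose. Leave alone.
- sensor_module: Ultrasonic sensor module lying on its back in front of the box, blue board 20 x 45 mm with two silver cans, 18 mm high, loose. Origin: centre of its underside. Leave alone.
- cut_panel: Laser-cut card square with toothed edges, 74 mm wide, 6 mm thick, lying behind the box, loose. Origin: centre of its underside. Leave alone.

How it is judged:
At the end, for the whole second after the job is handed in: The hundreds dial rests, still, within 0.1 rad of a click stop that lies exactly four stops (2.094 rad) clockwise of its start; the tens and thousands pointers are within 6 mm of where they began, and the tape roll, screwdriver, sensor module and cut panel within 12 mm (distance of hundreds_pointer from where it was at the start of the episode between 0.049 and 0.0545 m and (value of joint hundreds_dial between 1.9944 and 2.1944 rad or value of joint hundreds_dial between 2.518 and 2.718 rad or value of joint hundreds_dial between 3.0416 and 3.2416 rad or value of joint hundreds_dial between 3.5652 and 3.7652 rad) and velocity of joint hundreds_dial between -0.3 and 0.3 rad/s and distance of each of tens_pointer, thousands_pointer from where it was at the start of the episode below 0.006 m and distance of each of tape_roll, screwdriver, sensor_module, cut_panel from where it was at the start of the episode below 0.012 m); the robot touches nothing.
It fails at once if the dial's bar is pinched: pressed on both sides at once (contact force between the fingers and hundreds_dial_c2 above 2 N and contact force between the fingers and hundreds_dial_c3 above 2 N).
It fails at once if the tens or thousands dial is turned to another setting (distance of any of tens_pointer, thousands_pointer from where it was at the start of the episode above 0.01 m).
It fails at once if a thing lying around the box is lifted or pushed away (distance of any of tape_roll, screwdriver, sensor_module, cut_panel from where it was at the start of the episode above 0.02 m).
It also fails if it takes over 43 s, if anything falls off the work surface, if the arm or the gripper's body presses on something with over 40 N, if the wrist force passes 120 N, or if a joint passes its speed limit or range.

### The arm

A 7-joint arm with a two-finger parallel gripper is mounted at the origin on the work surface. World frame = base frame: x ahead of the robot, y to its left, z up, the work surface at z = 0. Lengths are in m, angles in rad, forces in N, time in s.
With the tool pointing down it reaches from about 0.35 to 0.9 m from the base axis. Payload 8.1 kg.
Tool frame: the origin (TCP) lies on the centre line of the jaws, within the pads' length; the fingertips stand 19 mm ahead of it and the grasp point (between the pads) is the TCP (arm.tip_reach is the distance from the TCP to the fingertips, in m); z points along the fingers, y is the line along which they close (so a half turn about z gives the same grasp; the last joint's range is limited). The gripper opens to 92 mm and grips with 3 to 60 N. Pads are 19 mm wide; open, the fingers measure 130 mm over their backs; the gripper's body (75 mm by 190 mm) begins 47 mm behind the grasp point.
Start: joints at [1.119, 0.434, 0.025, 1.573, -0.012, 1.134, -0.075], TCP at [0.214, -0.587, 0.218] pointing down, gripper open.
Joint ranges: [-2.62, 2.62], [-0.44, 2.09], [-1.27, 1.32], [0.08, 2.57], [-1.32, 4.46], [0.12, 2], [-2.74, 2.74]. Speed limits (rad/s): [2.22, 2.22, 3.01, 3.01, 3.14, 3.14, 3.14].

### API

Orientations are given as a rotation vector (axis times angle).
In Python, from cell import arm gives the robot as it stands.
- The arm moves only by the tool arm_command, never from a script. Its argument "targets" is a list that holds one entry, the list of rows, each a list of 6 numbers: the shift along the tool's x, y, z in m, then the turn, a rotation vector about the tool's x, y, z in rad. A call has 1 to 10 rows; each row shifts and turns the commanded pose from where the row before left it, along the tool's axes as they then stand; what a row does not reach is not made up. A row lasts 1/8 s, in which the tool goes at most 62.5 mm and 10.7 degrees, less where a joint would pass 70% of its speed; a pose out of reach is approached as far as the arm can. A call with a gripper value outside its range is refused whole. "jaw" is the finger opening in m, from 0 to 0.0918, set as the call begins (left out, the last holds). The fingers move at their own pace and stop on an object; "newtons" is the grip in N (left out, the last holds). Time passes only in rows, so rows that do not move let the fingers close. It gives the time, the measured TCP pose, the force, the opening and the grip force at its end, in the units of the state.
- arm.observe(): the state, without advancing time (a new reading comes with each control period).
- arm.get_image(name): name is "scene" or "top" or "wrist"; returns a dict with "pixels" (400x640x3 uint8, red, green, blue), "z_map" (400x640 float32, m along the optical axis (not along the pixel's ray), 0 where there is no reading), "fx", "fy", "cx", "cy" (pixels), "xyz" and "rotation" of the camera in the world; the wrist camera has in their place "T_tool_cam" (4x4, takes a point from camera to tool coordinates, whose origin is the TCP and whose axes are the flange's). Camera axes: x right, y down, z forward; pixel columns grow to the right and rows downward; lengths in m; the calibration is good to about 2 mm. A picture is of the moment at which its call begins: read the wrist's pose just before it.
- arm.sign_off(): hands the job in; it is judged then, once.
The state is a dict: "clock": time; "joints": joint angles; "dq": joint speeds; "joint_efforts": joint torques, N m; "position": TCP position; "ee_rot": TCP orientation; "force": force on the tool from outside, world axes, zero at the start; "ft_torque": the same for the moment, N m; "width": opening from 0.0 (shut) to 1.0 (fully open); "gripper_force": force on a finger pad.
Only numpy, scipy, OpenCV 4.12 (cv2) and the standard library are available. Lean on these libraries where they do the work, as an engineer would, in place of code of your own. Each camera call takes 0.05 s, during which the arm holds its last target. There are 200 camera calls.

## Working session

There is one attempt and no reset: what is moved stays moved. The work goes in short steps, Python scripts to look and compute and a tool call to move; the robot and the scene stay as the last step left them, time stands still between calls to the robot, and variables do not carry over. Pictures are saved under pics/ and viewed, at most 10 in all, crops included, and the job is handed in when it is done.

Besides the shell and the picture viewer there is one more tool, called after ">>>" as name([rows], argument=value, ...), one row to a line, values as JSON. arm_command: Moves the arm, as the interface text tells. Its arguments: {"type":"object","properties":{"targets":{"type":"array","items":{"type":"array","items":{"type":"array","items":{"type":"number"}}}},"jaw":{"type":"number"},"newtons":{"type":"number"}},"required":["targets"]}

```bash
mkdir -p pics; cat > h.py <<'E'
import numpy as np, cv2
from scipy.spatial.transform import Rotation as R
from cell import arm
def world(im,u,v):
    z=im["z_map"][v,u]; p=np.stack([(u-im["cx"])/im["fx"]*z,(v-im["cy"])/im["fy"]*z,z],-1)
    M=np.array(im["rotation"]); M=M if M.shape==(3,3) else R.from_rotvec(M).as_matrix()
    return p@M.T+np.array(im["xyz"])
E
python3 - <<'E'
from h import *
s=arm.observe(); print({k:np.round(v,3) for k,v in s.items()}, arm.tip_reach)
im=arm.get_image("top"); np.savez("top.npz",**im); cv2.imwrite("pics/top.png",im["pixels"][...,::-1]); print(im["xyz"],im["rotation"],im["fx"])
V,U=np.mgrid[0:400,0:640]; P=world(im,U,V)
m=(abs(P[...,2]-.08)<.006)
r=cv2.minAreaRect(P[m][:,:2].astype(np.float32)*1000); print("panel",r,m.sum())
px=im["pixels"].astype(int); red=(px[...,0]>130)&(px[...,1]<80)&(px[...,2]<80)
q=P[red&(P[...,2]>.09)]; print("red",len(q),q.mean(0),cv2.minAreaRect(q[:,:2].astype(np.float32)*1000))
E
```

```text
{'clock': np.float64(0.0), 'joints': array([ 1.119,  0.435,  0.025,  1.574, -0.012,  1.134, -0.075]), 'dq': array([ 0.   , -0.   , -0.001,  0.   , -0.   ,  0.   , -0.003]), 'joint_efforts': array([ 1.0000e-03, -6.6785e+01,  9.8500e-01, -3.1446e+01, -6.1000e-02,
        4.3000e-02,  0.0000e+00]), 'position': array([ 0.213, -0.587,  0.217]), 'ee_rot': array([-3.092e+00, -5.450e-01,  1.000e-03]), 'force': array([ 0.459, -0.069, -0.691]), 'ft_torque': array([ 0.009, -0.052,  0.009]), 'gripper_force': np.float64(0.0), 'width': np.float64(0.999)} 0.019
[0.4161483  0.01279688 1.06810419] [-2.11856598  2.14060594 -0.17798099] 512.8575198374083
panel ((665.7835083007812, 320.92816162109375), (838.8994750976562, 337.998046875), 73.01642608642578) 11927
red 132 [0.59290566 0.11095453 0.12262833] ((504.600830078125, 133.3124237060547), (207.96649169921875, 214.8052978515625), 7.79641580581665)
```

View pics/top.png

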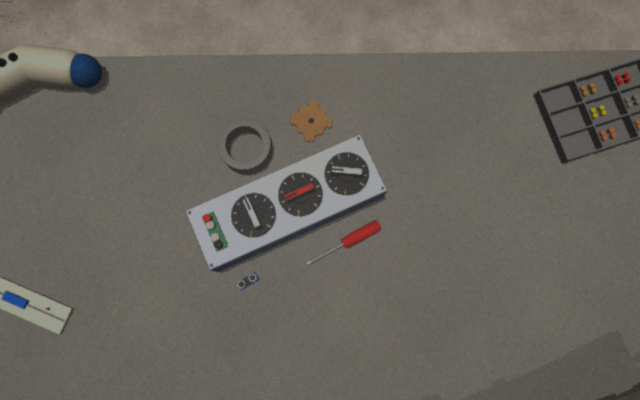

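The top view shows the box centred near pixel (287,203), the red knob at (300,193), the tape at (245,148), the card at (311,121), the screwdriver at (345,242) and the sensor at (248,281). Next I'll isolate the box and zoom in on the dials.

```bash
python3 - <<'E'
from h import *
im=dict(np.load("top.npz")); V,U=np.mgrid[0:400,0:640]; P=world(im,U,V)
print(P[203,287],P[203,327]-P[203,287])
win=(U>175)&(U<400)&(V>125)&(V<280)
m=win&(P[...,2]>.07)&(P[...,2]<.1)
r=cv2.minAreaRect(P[m][:,:2].astype(np.float32)*1000); print("panel",r, np.median(P[m][:,2]))
px=im["pixels"].astype(int); red=win&(px[...,0]>110)&(px[...,1]<90)&(px[...,2]<90)&(U>265)&(U<335)&(V<225)&(V>165)
q=P[red]; print(len(q),q.mean(0),cv2.minAreaRect(q[:,:2].astype(np.float32)*1000))
for n,(u,v) in dict(tape=(245,148),card=(311,121),sd=(362,235),sens=(248,281),tip=(310,262),post=(208,218),tens=(253,214),hund=(300,194),thou=(347,172)).items(): print(n,P[v,u].round(3))
c=cv2.resize(im["pixels"][125:285,180:400,::-1],None,fx=3.6,fy=3.6,interpolation=cv2.INTER_CUBIC); cv2.imwrite("pics/crop.png",c)
w=arm.get_image("scene"); cv2.imwrite("pics/scene.png",w["pixels"][...,::-1])
E
```

```text
[0.58939651 0.09030753 0.08347463] [-0.00035867 -0.07799402 -0.00278614]
panel ((595.937255859375, 92.61907958984375), (129.2188262939453, 379.4020080566406), 23.72768211364746) 0.08148135454827443
156 [0.60848524 0.063775   0.10907769] ((607.7459106445312, 65.85005950927734), (10.993890762329102, 56.96382141113281), 25.21430778503418)
tape [0.725 0.188 0.   ]
card [0.783 0.045 0.005]
sd [ 0.531 -0.058  0.029]
sens [0.442 0.176 0.006]
tip [0.478 0.048 0.017]
post [0.558 0.238 0.106]
tens [0.564 0.153 0.11 ]
hund [0.603 0.064 0.102]
thou [ 0.644 -0.027  0.109]
```

View pics/crop.png

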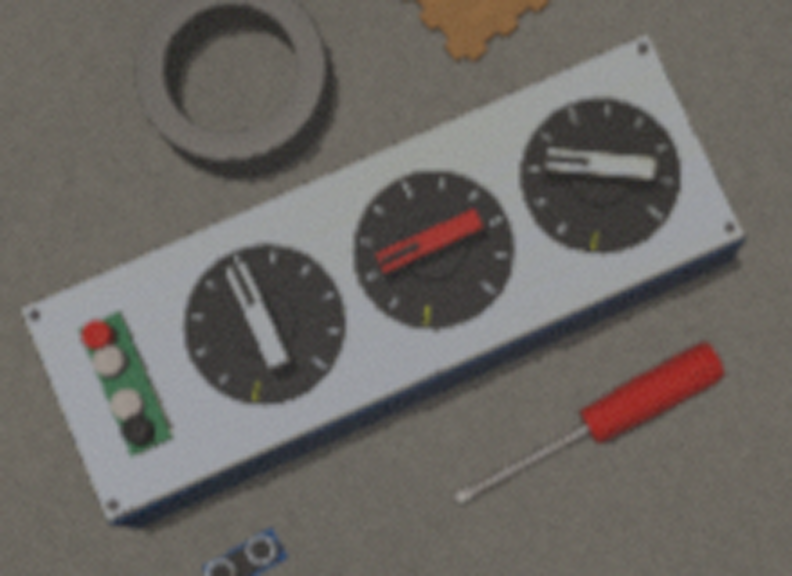

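The pointer (black line) is the left end of the red bar, at crop (385,260). That is 90° anticlockwise of box +x, so the dial stands at click 2. Box yaw is 23.7° and the axis is at (0.608, 0.065). I'll shut the jaws and travel at the present height.

>>> arm_command([
  [[0.028,-0.025,0,0,0,0],[0.028,-0.025,0,0,0,0],[0.028,-0.025,0,0,0,0],[0.028,-0.025,0,0,0,0],[0.028,-0.025,0,0,0,0],[0.028,-0.025,0,0,0,0],[0.028,-0.025,0,0,0,0],[0.028,-0.025,0,0,0,0],[0.028,-0.025,0,0,0,0],[0.028,-0.025,0,0,0,0]],
], jaw=0, newtons=30)

```text
clock: 1.35
position: [0.3915, -0.2555, 0.2174]
ee_rot: [-3.094, -0.545, 0.0]
force: [-0.0, -0.0, -0.6]
width: 0.007
gripper_force: 0.0
```

>>> arm_command([
  [[0.028,-0.025,0,0,0,0],[0.028,-0.025,0,0,0,0],[0.028,-0.025,0,0,0,0],[0.028,-0.025,0,0,0,0],[0.028,-0.025,0,0,0,0],[0.028,-0.025,0,0,0,0],[0.028,-0.025,0,0,0,0],[0.028,-0.025,0,0,0,0],[0.028,-0.025,0,0,0,0],[0.028,-0.025,0,0,0,0]],
])

```text
clock: 2.6
position: [0.5693, 0.0748, 0.2172]
ee_rot: [3.094, 0.545, -0.001]
force: [0.9, -0.6, -0.7]
width: 0.009
gripper_force: 0.0
```

```bash
python3 - <<'E'
from h import *
s=arm.observe(); print(s["position"],R.from_rotvec(s["ee_rot"]).as_matrix().round(3),np.round(s["joints"],3),s["width"])
E
```

```text
[0.56931877 0.0748102  0.21717082] [[ 0.94   0.342 -0.001]
 [ 0.342 -0.94  -0.   ]
 [-0.001  0.    -1.   ]] [ 0.027  0.38  -0.342  1.678  0.14   1.108 -1.577] 0.008884881308219496
```

>>> arm_command([
  [[0,0,0,0,0,-0.179],[0,0,0,0,0,-0.179],[0,0,0,0,0,-0.179],[0,0,0,0,0,-0.179],[0,0,0,0,0,-0.179],[0,0,0,0,0,-0.179],[0,0,0,0,0,-0.179],[0,0,0,0,0,-0.179],[0,0,0,0,0,-0.179]],
])

```text
clock: 3.72
position: [0.5688, 0.0737, 0.2171]
ee_rot: [-1.742, -2.613, 0.001]
force: [-0.4, 0.5, 0.2]
width: -0.001
gripper_force: 0.0
```

>>> arm_command([
  [[0,0,0,0,0,-0.179],[0,0,0,0,0,-0.179],[0,0,0,0,0,-0.179],[0,0,0,0,0,-0.179],[0,0,0,0,0,-0.179],[0,0,0,0,0,-0.179],[0,0,0,0,0,-0.179],[0,0,0,0,0,-0.179],[0,0,0,0,0,-0.179],[0,0,0,0,0,0]],
])

```text
clock: 4.97
position: [0.5688, 0.0736, 0.217]
ee_rot: [0.667, -3.069, -0.001]
force: [-0.6, 0.1, -0.1]
width: 0.005
gripper_force: 0.0
```

```bash
cat > st.py <<'E'
from h import *
s=arm.observe(); M=R.from_rotvec(s["ee_rot"]).as_matrix()
print(s["clock"],s["position"].round(4) if hasattr(s["position"],"round") else s["position"],"xang",np.degrees(np.arctan2(M[1,0],M[0,0])),"j",np.round(s["joints"],2))
c=M.T@(np.array([.608,.0655,.113])-np.array(s["position"])); print("axis in tool",c.round(4))
for d in (.14,.17):
    print(d,(c-R.from_rotvec([0,0,d]).apply(c)).round(4))
E
python3 st.py; python3 - <<'E'
from h import *
s=arm.observe(); im=arm.get_image("wrist"); T=np.array(im["T_tool_cam"]); M=R.from_rotvec(s["ee_rot"]).as_matrix()
V,U=np.mgrid[0:400,0:640]; z=im["z_map"]; p=np.stack([(U-im["cx"])/im["fx"]*z,(V-im["cy"])/im["fy"]*z,z],-1)@T[:3,:3].T+T[:3,3]
W=p@M.T+np.array(s["position"])
px=im["pixels"].astype(int); red=(px[...,0]>100)&(px[...,1]<70)&(px[...,2]<70)&(W[...,2]>.09)&(W[...,2]<.12)&(np.linalg.norm(W[...,:2]-[.608,.065],axis=-1)<.04)
q=W[red]; print(len(q),q.mean(0) if len(q) else 0, cv2.minAreaRect(q[:,:2].astype(np.float32)*1000) if len(q) else 0, np.median(q[:,2]) if len(q) else 0)
cv2.imwrite("pics/w1.png",im["pixels"][...,::-1])
E
```

```text
4.975 [0.5688 0.0736 0.217 ] xang -155.48788446739587 j [ 0.49  0.58 -1.08  1.64  0.53  1.25  1.3 ]
axis in tool [-0.0324 -0.0237  0.1039]
0.14 [-0.0036  0.0043  0.    ]
0.17 [-0.0045  0.0051  0.    ]
367 [0.61070112 0.06050807 0.10775735] ((609.5806884765625, 64.51786804199219), (7.860915660858154, 58.076927185058594), 24.896751403808594) 0.10772971474928533
```

View pics/w1.png

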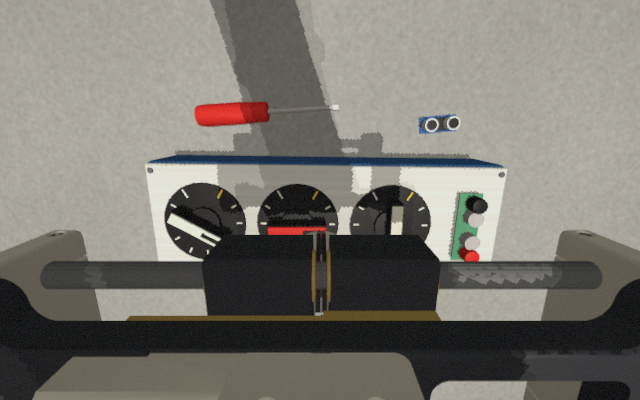

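The wrist view shows the closed fist at (320,275), with the red bar just beyond it at (297,230) and the dials along row 220. I'll measure the fist's footprint from the depth.

```bash
python3 - <<'E'
from h import *
im=arm.get_image("wrist"); T=np.array(im["T_tool_cam"])
V,U=np.mgrid[0:400,0:640]; z=im["z_map"]; p=np.stack([(U-im["cx"])/im["fx"]*z,(V-im["cy"])/im["fy"]*z,z],-1)@T[:3,:3].T+T[:3,3]
ok=(z>0)
for a in np.arange(-.05,.03,.006):
    q=p[ok&(p[...,2]>=a)&(p[...,2]<a+.006)&(abs(p[...,1])<.045)&(abs(p[...,0])<.05)]
    if len(q): print(round(a,3),len(q),"x",np.percentile(q[:,0],[1,50,99]).round(4),"y",np.percentile(q[:,1],[1,99]).round(4))
print(T.round(3))
E
```

```text
-0.044 46 x [0.0081 0.0086 0.0092] y [-0.0028  0.0014]
-0.038 65 x [0.008  0.0086 0.0104] y [-0.0041  0.0022]
-0.032 78 x [0.0079 0.0087 0.0103] y [-0.0045  0.0031]
-0.026 69 x [0.0081 0.0087 0.0106] y [-0.0046  0.0032]
-0.02 76 x [0.0082 0.0087 0.0104] y [-0.005   0.0058]
-0.014 70 x [0.0081 0.0097 0.0104] y [-0.0083  0.007 ]
[[ 0.001 -0.966 -0.259  0.069]
 [ 1.     0.001  0.001 -0.001]
 [-0.001 -0.259  0.966 -0.167]
 [ 0.     0.     0.     1.   ]]
```

>>> arm_command([
  [[0,0.004,0.02,0,0,0],[0,0,0.02,0,0,0],[0,0,0.02,0,0,0],[0,0,0.02,0,0,0],[0,0,0.012,0,0,0],[0,0,0.006,0,0,0],[0,0,0.005,0,0,0],[0,0,0,0,0,0]],
])

```text
clock: 6.08
position: [0.5675, 0.0775, 0.1146]
ee_rot: [-0.669, 3.069, -0.0]
force: [-0.1, 0.4, 0.7]
width: 0.005
gripper_force: 0.0
```

```bash
python3 st.py
```

```text
6.075 [0.5675 0.0775 0.1146] xang -155.41232835912768 j [ 0.43  0.67 -1.    1.77  0.64  1.07  1.2 ]
axis in tool [-0.0319 -0.0278  0.0016]
0.14 [-0.0042  0.0042  0.    ]
0.17 [-0.0052  0.005   0.    ]
```

>>> arm_command([
  [[-0.006,0,0.001,0,0,0],[-0.004,0,0,0,0,0],[-0.003,0,0,0,0,0],[-0.002,0,0,0,0,0],[0,0,0,0,0,0]],
])

```text
clock: 6.7
position: [0.5811, 0.0839, 0.1135]
ee_rot: [-0.669, 3.069, 0.0]
force: [0.5, 1.1, -0.4]
width: 0.003
gripper_force: 0.0
```

```bash
python3 st.py
```

```text
6.7 [0.5811 0.0839 0.1135] xang -155.40414894431572 j [ 0.41  0.69 -0.99  1.73  0.65  1.08  1.2 ]
axis in tool [-0.0168 -0.0279  0.0005]
0.14 [-0.0041  0.0021  0.    ]
0.17 [-0.005   0.0024  0.    ]
```

>>> arm_command([
  [[-0.0029,0.0015,0,0,0,0.1],[-0.0029,0.0015,0,0,0,0.1],[-0.0029,0.0015,0,0,0,0.1],[-0.0029,0.0015,0,0,0,0.1],[0,0,0,0,0,0]],
])

```text
clock: 7.32
position: [0.5905, 0.0928, 0.1136]
ee_rot: [-0.047, 3.141, -0.0]
force: [-0.6, -0.5, 0.7]
width: 0.001
gripper_force: 0.0
```

```bash
python3 st.py; cat > top.py <<'E'
import sys
from h import *
im=arm.get_image("top"); V,U=np.mgrid[0:400,0:640]; P=world(im,U,V); px=im["pixels"].astype(int)
red=(px[...,0]>110)&(px[...,1]<90)&(px[...,2]<90)&(U>265)&(U<335)&(V<225)&(V>165)
q=P[red]; print(len(q),cv2.minAreaRect(q[:,:2].astype(np.float32)*1000) if len(q) else "")
cv2.imwrite("pics/%s.png"%sys.argv[1],cv2.resize(im["pixels"][125:285,180:400,::-1],None,fx=3.6,fy=3.6,interpolation=cv2.INTER_CUBIC))
E
python3 top.py t2
```

```text
7.325 [0.5905 0.0928 0.1136] xang -178.28340046698813 j [ 0.34  0.66 -0.89  1.71  0.58  1.06  0.85]
axis in tool [-0.0167 -0.0278  0.0006]
0.14 [-0.004   0.0021  0.    ]
0.17 [-0.0049  0.0024  0.    ]
0
```

View pics/t2.png

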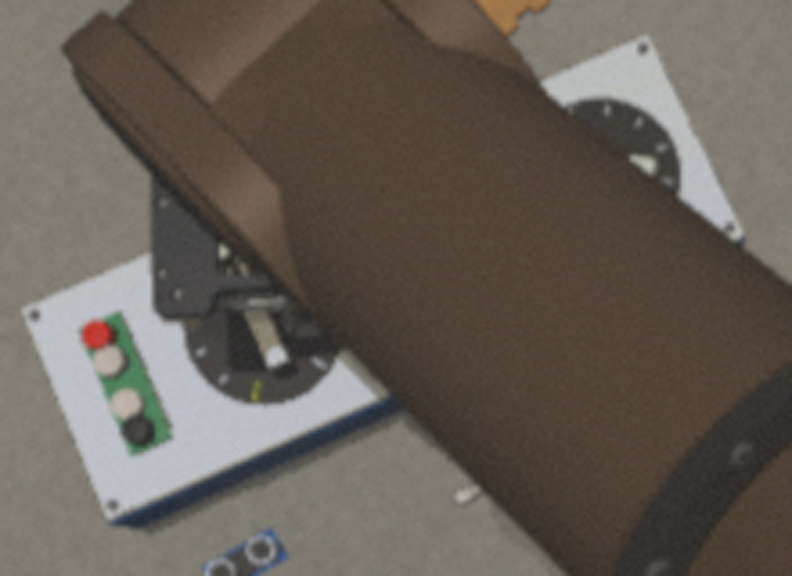

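The arm hides the knob from above, so I'll go on using the force and the wrist view.

>>> arm_command([
  [[-0.0029,0.0015,0,0,0,0.1],[-0.0029,0.0015,0,0,0,0.1],[-0.0029,0.0015,0,0,0,0.1],[0,0,0,0,0,0]],
])

```text
clock: 7.88
position: [0.5993, 0.0965, 0.1135]
ee_rot: [0.42, 3.113, -0.0]
force: [-1.0, -0.2, -0.1]
width: 0.005
gripper_force: 0.0
```

```bash
python3 st.py; cat > w.py <<'E'
import sys
from h import *
s=arm.observe(); M=R.from_rotvec(s["ee_rot"]).as_matrix(); print("F tool",(M.T@s["force"]).round(2))
im=arm.get_image("wrist"); T=np.array(im["T_tool_cam"]); 
V,U=np.mgrid[0:400,0:640]; z=im["z_map"]; p=np.stack([(U-im["cx"])/im["fx"]*z,(V-im["cy"])/im["fy"]*z,z],-1)@T[:3,:3].T+T[:3,3]
W=p@M.T+np.array(s["position"])
px=im["pixels"].astype(int); red=(px[...,0]>100)&(px[...,1]<70)&(px[...,2]<70)&(W[...,2]>.085)&(W[...,2]<.12)&(np.linalg.norm(W[...,:2]-[.608,.065],axis=-1)<.04)
q=W[red]; print(len(q), cv2.minAreaRect(q[:,:2].astype(np.float32)*1000) if len(q) else 0)
cv2.imwrite("pics/%s.png"%sys.argv[1],im["pixels"][...,::-1])
E
python3 w.py w2
```

```text
7.875 [0.5993 0.0965 0.1135] xang 164.6211992972999 j [ 0.28  0.65 -0.81  1.69  0.53  1.04  0.6 ]
axis in tool [-0.0166 -0.0276  0.0005]
0.14 [-0.004  0.002  0.   ]
0.17 [-0.0049  0.0024  0.    ]
F tool [ 0.88 -0.41  0.06]
0 0
```

View pics/w2.png

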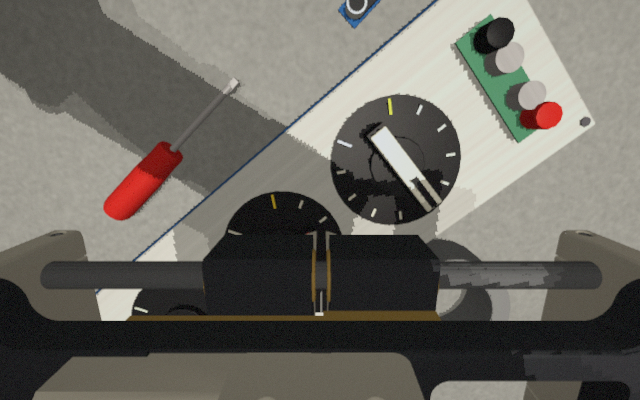

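>>> arm_command([
  [[-0.0014,0.0007,0,0,0,0.05]],
])

```text
clock: 8.05
position: [0.6006, 0.0966, 0.1133]
ee_rot: [-0.498, -3.101, 0.0]
force: [0.4, -0.8, 0.1]
width: 0.006
gripper_force: 0.0
```

>>> arm_command([
  [[-0.0014,0.0007,0,0,0,0.05]],
])

```text
clock: 8.18
position: [0.6023, 0.0968, 0.1134]
ee_rot: [-0.576, -3.088, 0.0]
force: [-0.3, 0.7, 0.4]
width: 0.003
gripper_force: 0.0
```

>>> arm_command([
  [[-0.0014,0.0007,0,0,0,0.05]],
])

```text
clock: 8.3
position: [0.6038, 0.097, 0.1134]
ee_rot: [-0.653, -3.073, 0.0]
force: [-0.0, -0.3, 0.2]
width: 0.002
gripper_force: 0.0
```

>>> arm_command([
  [[-0.0014,0.0007,0,0,0,0.05]],
])

```text
clock: 8.43
position: [0.6054, 0.0971, 0.1134]
ee_rot: [-0.73, -3.055, 0.0]
force: [0.2, 0.4, 0.3]
width: 0.005
gripper_force: 0.0
```

>>> arm_command([
  [[-0.0014,0.0007,0,0,0,0.05]],
])

```text
clock: 8.55
position: [0.6069, 0.097, 0.1134]
ee_rot: [-0.806, -3.036, 0.0]
force: [0.1, 0.0, 0.1]
width: 0.004
gripper_force: 0.0
```

Force stays near zero, so I'll check with the scene camera.

```bash
python3 - <<'E'
from h import *
im=arm.get_image("scene"); M=np.array(im["rotation"]); M=M if M.shape==(3,3) else R.from_rotvec(M).as_matrix()
p=M.T@(np.array([.608,.065,.1])-np.array(im["xyz"])); u=int(im["cx"]+im["fx"]*p[0]/p[2]); v=int(im["cy"]+im["fy"]*p[1]/p[2]); print(u,v,im["xyz"])
c=im["pixels"][max(v-55,0):v+55,max(u-75,0):u+75,::-1]; cv2.imwrite("pics/s2.png",cv2.resize(c,None,fx=5,fy=5,interpolation=cv2.INTER_CUBIC))
E
```

```text
339 209 [0.92164928 0.63394725 0.55968159]
```

View pics/s2.png

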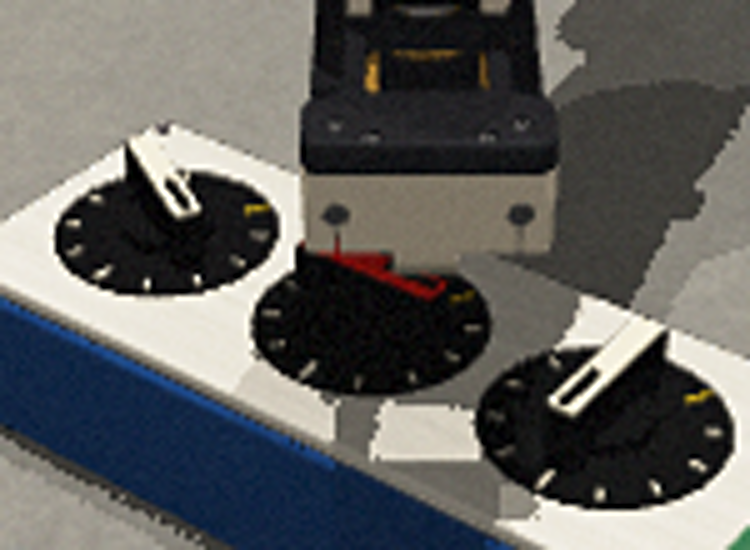

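The dial has not turned: the pointer line at (430,285) still faces the tens dial, and the gripper block spans columns 305–555. I'll find where the gripper parts really are from the scene depth.

```bash
python3 - <<'E'
from h import *
s=arm.observe(); M=R.from_rotvec(s["ee_rot"]).as_matrix(); p0=np.array(s["position"]); print(p0)
im=arm.get_image("scene"); V,U=np.mgrid[0:400,0:640]; P=world(im,U,V)
x0,y0=339-75,209-55
for (a,b) in [(430,285),(340,262),(388,262),(430,215),(430,245),(430,150),(420,265),(520,245),(560,300),(165,200),(610,350),(330,400)]:
    w=P[y0+b//5,x0+a//5]; t=M.T@(w-p0); print((a,b),w.round(3),"tool",t.round(3))
t=(P-p0)@M
print("fist pts")
k=(abs(t[...,0])<.02)&(abs(t[...,1])<.03)&(t[...,2]>-.05)&(t[...,2]<.022)
print(k.sum(), t[k].min(0) if k.any() else "", t[k].max(0) if k.any() else "")
for L in [(.0095,.019,.019),(-.0095,.019,.019),(0,.019,.019),(0,.019,-.04)]:
    w=p0+M@np.array(L); A=np.array(im["rotation"]); A=A if A.shape==(3,3) else R.from_rotvec(A).as_matrix(); q=A.T@(w-im["xyz"]); print(L,(im["cx"]+im["fx"]*q[0]/q[2]-x0)*5,(im["cy"]+im["fy"]*q[1]/q[2]-y0)*5)
E
```

```text
[0.60712857 0.0970822  0.11342867]
(430, 285) [0.6   0.091 0.109] tool [ 0.003 -0.009  0.005]
(340, 262) [0.619 0.058 0.107] tool [-0.03  -0.028  0.007]
(388, 262) [0.605 0.067 0.107] tool [-0.013 -0.027  0.006]
(430, 215) [0.649 0.173 0.203] tool [ 0.001  0.087 -0.089]
(430, 245) [0.649 0.173 0.192] tool [ 0.001  0.087 -0.078]
(430, 150) [0.653 0.18  0.23 ] tool [ 0.001  0.095 -0.116]
(420, 265) [0.614 0.106 0.132] tool [-0.001  0.011 -0.018]
(520, 245) [0.625 0.185 0.191] tool [ 0.028  0.085 -0.077]
(560, 300) [0.542 0.086 0.078] tool [ 0.051 -0.042  0.035]
(165, 200) [ 0.658 -0.006  0.108] tool [-0.096 -0.064  0.005]
(610, 350) [0.567 0.153 0.109] tool [0.063 0.028 0.005]
(330, 400) [0.645 0.098 0.08 ] tool [-0.032  0.02   0.033]
fist pts
219 [-0.01874719 -0.02978085 -0.02659112] [0.01069048 0.017229   0.02180868]
(0.0095, 0.019, 0.019) 450.2319575855765 366.59878425484067
(-0.0095, 0.019, 0.019) 395.0900319331197 366.4300691674123
(0, 0.019, 0.019) 422.6475397425574 366.5143855434613
(0, 0.019, -0.04) 423.39844415925 224.6481757621902
```

The gripper looks about 30 mm higher than its nominal geometry. I'll measure the real bottom of the fist from depth.

```bash
python3 - <<'E'
from h import *
s=arm.observe(); M=R.from_rotvec(s["ee_rot"]).as_matrix(); p0=np.array(s["position"])
im=arm.get_image("scene"); V,U=np.mgrid[0:400,0:640]; P=world(im,U,V); px=im["pixels"]
t=(P-p0)@M; y0,x0=154,264
for v in range(y0+48,y0+60):
    print(v,[(u,tuple((t[v,u]*1000).round().astype(int)),tuple(px[v,u])) if 0 else (u,tuple(int(k) for k in (t[v,u]*1000).round()),int(px[v,u,0]),int(px[v,u,1])) for u in range(x0+74,x0+98,3)])
e=arm.observe(); print(e["width"], [a for a in dir(arm) if a[0]!='_'])
E
```

```text
202 [(338, (-17, 84, -78), 125, 118), (341, (-12, 86, -79), 123, 115), (344, (-8, 86, -79), 129, 118), (347, (-3, 85, -79), 127, 115), (350, (1, 87, -80), 129, 120), (353, (6, 85, -79), 123, 115), (356, (10, 88, -81), 123, 114), (359, (14, 86, -79), 129, 121)]
203 [(338, (-17, 86, -78), 129, 124), (341, (-12, 85, -77), 130, 122), (344, (-8, 85, -77), 124, 115), (347, (-3, 86, -78), 128, 122), (350, (1, 86, -78), 126, 118), (353, (6, 85, -77), 124, 113), (356, (10, 84, -77), 126, 117), (359, (14, 86, -78), 123, 115)]
204 [(338, (-17, 84, -75), 119, 74), (341, (-12, 85, -76), 68, 65), (344, (-8, 86, -76), 126, 119), (347, (-3, 83, -74), 125, 113), (350, (1, 86, -76), 123, 114), (353, (6, 85, -76), 123, 115), (356, (10, 85, -75), 120, 115), (359, (14, 85, -76), 120, 113)]
205 [(338, (-19, -27, 4), 104, 20), (341, (-13, -27, 4), 64, 12), (344, (-8, 15, -25), 125, 116), (347, (-3, 16, -26), 126, 117), (350, (2, 16, -26), 120, 114), (353, (7, 16, -26), 130, 120), (356, (15, -68, 33), 101, 98), (359, (20, -65, 30), 103, 98)]
206 [(338, (-19, -26, 6), 102, 6), (341, (-13, -26, 6), 52, 6), (3
[... 1254 characters left out ...]
7, (-3, -9, 5), 107, 10), (350, (3, -9, 4), 25, 12), (353, (8, -12, 7), 14, 5), (356, (14, -46, 31), 4, 6), (359, (20, -49, 33), 86, 81)]
212 [(338, (-19, -20, 14), 16, 19), (341, (-13, -16, 11), 9, 11), (344, (-8, -13, 9), 21, 0), (347, (-3, -9, 7), 129, 16), (350, (3, -7, 5), 114, 16), (353, (8, -14, 10), 10, 13), (356, (14, -46, 33), 13, 10), (359, (20, -44, 32), 31, 33)]
213 [(338, (-19, -20, 17), 14, 9), (341, (-13, -17, 15), 0, 7), (344, (-8, -12, 11), 7, 10), (347, (-3, -9, 8), 37, 3), (350, (3, -6, 7), 64, 14), (353, (8, -14, 12), 12, 9), (356, (-7, 622, -446), 58, 48), (359, (20, -40, 31), 7, 8)]
0.006036262228362046 ['PlanningError', 'get_image', 'observe', 'sign_off', 'tip_reach']
```

The real fist bottom sits about 28 mm above the nominal tip: a wedge ending near tool z = -9 mm, with x from -8 to +9 mm. It therefore passed over the cap without touching. I'll swing back to the start angle, with extra gap and 22 mm radius.

>>> arm_command([
  [[0.0027,-0.0018,0,0,0,-0.1],[0.0027,-0.0018,0,0,0,-0.1],[0.0027,-0.0018,0,0,0,-0.1],[0.0027,-0.0018,0,0,0,-0.1],[0.0027,-0.0018,0,0,0,-0.1],[0.0027,-0.0018,0,0,0,-0.1],[0.0027,-0.0018,0,0,0,-0.1],[0.0027,-0.0018,0,0,0,-0.1],[0.0027,-0.0018,0,0,0,-0.1],[0.0095,-0.0065,0,0,0,-0.05]],
])

```text
clock: 9.95
position: [0.5754, 0.0753, 0.1135]
ee_rot: [-0.678, 3.067, 0.001]
force: [1.0, -0.2, -0.4]
width: 0.006
gripper_force: 0.0
```

```bash
python3 st.py
```

```text
9.95 [0.5754 0.0753 0.1135] xang -155.06803236914365 j [ 0.43  0.68 -1.    1.75  0.64  1.08  1.22]
axis in tool [-0.0254 -0.0226  0.0005]
0.14 [-0.0034  0.0033  0.    ]
0.17 [-0.0042  0.004   0.    ]
```

>>> arm_command([
  [[0,0,0.008,0,0,0],[0,0,0.008,0,0,0],[0,0,0.006,0,0,0],[0,0,0.004,0,0,0],[0,0,0.003,0,0,0],[0,0,0,0,0,0]],
])

```text
clock: 10.7
position: [0.5755, 0.0751, 0.0844]
ee_rot: [0.669, -3.069, -0.0]
force: [-0.9, 0.3, -0.2]
width: 0.003
gripper_force: 0.0
```

>>> arm_command([
  [[-0.003,0,0,0,0,0],[-0.003,0,0,0,0,0],[-0.003,0,0,0,0,0],[-0.001,0,0,0,0,0],[0,0,0,0,0,0]],
])

```text
clock: 11.32
position: [0.5847, 0.0792, 0.0845]
ee_rot: [-0.669, 3.07, 0.0]
force: [0.5, 0.4, 0.0]
width: -0.001
gripper_force: 0.0
```

```bash
python3 st.py
```

```text
11.325 [0.5847 0.0792 0.0845] xang -155.4130860121901 j [ 0.4   0.72 -0.96  1.75  0.68  1.04  1.18]
axis in tool [-0.0155 -0.0221 -0.0285]
0.14 [-0.0032  0.0019  0.    ]
0.17 [-0.004   0.0023 -0.    ]
```

>>> arm_command([
  [[-0.0023,0.0015,0,0,0,0.1],[-0.0012,0.0007,0,0,0,0.05]],
])

```text
clock: 11.58
position: [0.5862, 0.082, 0.0842]
ee_rot: [0.433, -3.11, 0.001]
force: [-3.4, -0.3, 1.2]
width: 0.008
gripper_force: 1.5
```

>>> arm_command([
  [[-0.0012,0.0007,0,0,0,0.05],[0,0,0,0,0,0]],
])

```text
clock: 11.82
position: [0.5872, 0.0832, 0.0843]
ee_rot: [0.36, -3.119, 0.001]
force: [-2.2, -0.4, -0.4]
width: 0.004
gripper_force: 1.5
```

>>> arm_command([
  [[-0.0012,0.0007,0,0,0,0.05]],
])

```text
clock: 11.95
position: [0.5879, 0.0842, 0.0842]
ee_rot: [0.282, -3.127, 0.001]
force: [-5.4, -1.8, 1.6]
width: 0.004
gripper_force: 2.7
```

>>> arm_command([
  [[-0.0012,0.0007,0,0,0,0.05]],
])

```text
clock: 12.08
position: [0.5886, 0.0852, 0.0842]
ee_rot: [0.203, -3.133, 0.001]
force: [-6.7, 0.7, 3.0]
width: 0.003
gripper_force: 3.0
```

>>> arm_command([
  [[-0.0012,0.0007,0,0,0,0.05]],
])

```text
clock: 12.2
position: [0.5902, 0.0864, 0.0843]
ee_rot: [0.125, -3.138, -0.0]
force: [-2.2, 0.8, -0.3]
width: 0.003
gripper_force: 0.8
```

>>> arm_command([
  [[-0.0012,0.0007,0,0,0,0.05]],
])

```text
clock: 12.32
position: [0.5924, 0.0872, 0.0846]
ee_rot: [-0.046, 3.141, 0.001]
force: [-0.6, -0.4, 0.5]
width: 0.005
gripper_force: 0.0
```

The first click is clear: force rose to 6.7 N and then dropped to zero. On to the second.

>>> arm_command([
  [[-0.0023,0.0015,0,0,0,0.1],[-0.0023,0.0015,0,0,0,0.1],[-0.0023,0.0015,0,0,0,0.1],[-0.0012,0.0007,0,0,0,0.05]],
])

```text
clock: 12.82
position: [0.6, 0.0918, 0.0845]
ee_rot: [-0.502, -3.1, 0.0]
force: [-3.7, 1.1, 3.1]
width: 0.004
gripper_force: 2.3
```

>>> arm_command([
  [[-0.0012,0.0007,0,0,0,0.05]],
])

```text
clock: 12.95
position: [0.601, 0.0923, 0.0845]
ee_rot: [-0.578, -3.086, -0.0]
force: [-6.3, 1.4, 2.8]
width: 0.008
gripper_force: 2.9
```

>>> arm_command([
  [[-0.0012,0.0007,0,0,0,0.05]],
])

```text
clock: 13.08
position: [0.6025, 0.0928, 0.0845]
ee_rot: [-0.655, -3.071, -0.001]
force: [-3.0, 1.8, 2.6]
width: 0.006
gripper_force: 1.6
```

>>> arm_command([
  [[-0.0012,0.0007,0,0,0,0.05]],
])

```text
clock: 13.2
position: [0.6049, 0.0925, 0.0846]
ee_rot: [0.732, 3.055, 0.001]
force: [-0.1, 0.1, -0.5]
width: 0.003
gripper_force: 0.0
```

```bash
python3 st.py
```

```text
13.2 [0.6049 0.0925 0.0846] xang 153.03950627819276 j [ 0.25  0.67 -0.74  1.71  0.53  0.98  0.41]
axis in tool [-0.015  -0.0227 -0.0284]
0.14 [-0.0033  0.0019  0.    ]
0.17 [-0.004   0.0022 -0.    ]
```

Second click done. On to the third.

>>> arm_command([
  [[-0.0023,0.0015,0,0,0,0.1],[-0.0023,0.0015,0,0,0,0.1],[-0.0023,0.0015,0,0,0,0.1],[-0.0012,0.0007,0,0,0,0.05],[-0.0012,0.0007,0,0,0,0.05]],
])

```text
clock: 13.82
position: [0.6149, 0.0929, 0.0845]
ee_rot: [-1.323, -2.848, -0.001]
force: [-4.3, 3.5, 2.5]
width: 0.002
gripper_force: 2.8
```

>>> arm_command([
  [[-0.0012,0.0007,0,0,0,0.05]],
])

```text
clock: 13.95
position: [0.6161, 0.0927, 0.0845]
ee_rot: [-1.393, -2.814, -0.002]
force: [-3.8, 3.2, 1.0]
width: 0.002
gripper_force: 2.4
```

>>> arm_command([
  [[-0.0012,0.0007,0,0,0,0.05]],
])

```text
clock: 14.08
position: [0.6182, 0.0916, 0.0846]
ee_rot: [-1.464, -2.779, -0.002]
force: [-0.7, -1.2, 0.0]
width: 0.007
gripper_force: 0.0
```

```bash
python3 st.py
```

```text
14.075 [0.6182 0.0916 0.0846] xang 124.43334918884936 j [ 0.17  0.65 -0.61  1.68  0.44  0.96 -0.  ]
axis in tool [-0.0157 -0.0232 -0.0284]
0.14 [-0.0034  0.002   0.    ]
0.17 [-0.0041  0.0023 -0.    ]
```

Third click done, at a tool turn of 80°. Now the fourth, watching each small step.

>>> arm_command([
  [[-0.0023,0.0015,0,0,0,0.1],[-0.0023,0.0015,0,0,0,0.1],[-0.0023,0.0015,0,0,0,0.1],[-0.0012,0.0007,0,0,0,0.05],[-0.0012,0.0007,0,0,0,0.05]],
])

```text
clock: 14.7
position: [0.6274, 0.0868, 0.0846]
ee_rot: [-1.986, -2.432, -0.003]
force: [-1.9, 5.1, -0.8]
width: 0.004
gripper_force: 2.8
```

>>> arm_command([
  [[-0.0012,0.0007,0,0,0,0.05]],
])

```text
clock: 14.82
position: [0.6283, 0.0862, 0.0846]
ee_rot: [-2.045, -2.382, -0.004]
force: [-0.3, 6.0, -0.2]
width: 0.004
gripper_force: 2.8
```

>>> arm_command([
  [[0,0,0,0,0,0]],
])

```text
clock: 14.95
position: [0.6288, 0.0851, 0.0846]
ee_rot: [-2.045, -2.384, -0.003]
force: [1.0, 3.7, -0.9]
width: 0.008
gripper_force: 1.2
```

```bash
python3 st.py
```

```text
14.95 [0.6288 0.0851 0.0846] xang 98.73665500668262 j [ 0.11  0.63 -0.5   1.66  0.36  0.94 -0.37]
axis in tool [-0.0162 -0.0235 -0.0284]
0.14 [-0.0034  0.002   0.    ]
0.17 [-0.0042  0.0024 -0.    ]
```

>>> arm_command([
  [[0,0,0,0,0,0]],
])

```text
clock: 15.08
position: [0.629, 0.0839, 0.0847]
ee_rot: [2.046, 2.383, 0.002]
force: [1.4, 1.8, -0.6]
width: 0.005
gripper_force: 1.0
```

>>> arm_command([
  [[-0.0006,0.0004,0,0,0,0.025],[0,0,0,0,0,0]],
])

```text
clock: 15.32
position: [0.6296, 0.0826, 0.0847]
ee_rot: [2.079, 2.354, 0.001]
force: [2.0, 1.2, -0.2]
width: 0.008
gripper_force: 1.1
```

>>> arm_command([
  [[0,0,0,0,0,0],[0,0,0,0,0,0]],
])

```text
clock: 15.58
position: [0.6291, 0.0827, 0.0846]
ee_rot: [2.078, 2.356, -0.0]
force: [2.1, 2.3, 0.7]
width: 0.004
gripper_force: 0.9
```

```bash
python3 st.py; python3 - <<'E'
from h import *
im=arm.get_image("scene"); u,v=339,209
c=im["pixels"][v-55:v+55,u-75:u+75,::-1]; cv2.imwrite("pics/s3.png",cv2.resize(c,None,fx=5,fy=5,interpolation=cv2.INTER_CUBIC))
E
```

```text
15.575 [0.6291 0.0827 0.0846] xang 97.15584819195607 j [ 0.11  0.63 -0.49  1.66  0.35  0.94 -0.39]
axis in tool [-0.0145 -0.0231 -0.0284]
0.14 [-0.0034  0.0018  0.    ]
0.17 [-0.0041  0.0021 -0.    ]
```

View pics/s3.png

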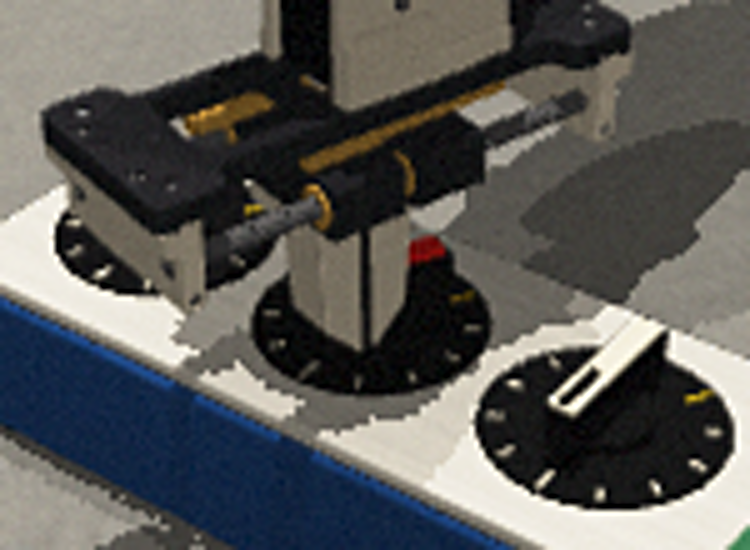

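The fist is pushing the bar, and only the tail shows, at (425,250). The force has passed its peak without a clean drop, so I'll nudge a little further. The next half-way point is still 25° away.

>>> arm_command([
  [[-0.0008,0.0004,0,0,0,0.03],[0,0,0,0,0,0],[0,0,0,0,0,0]],
])

```text
clock: 16.0
position: [0.6295, 0.0823, 0.0845]
ee_rot: [-2.113, -2.325, 0.0]
force: [1.5, 2.4, 0.8]
width: 0.006
gripper_force: 1.2
```

>>> arm_command([
  [[-0.0008,0.0004,0,0,0,0.03],[0,0,0,0,0,0],[0,0,0,0,0,0]],
])

```text
clock: 16.38
position: [0.63, 0.0817, 0.0845]
ee_rot: [-2.148, -2.293, -0.0]
force: [1.0, 3.3, 1.4]
width: 0.002
gripper_force: 1.7
```

```bash
python3 st.py; python3 w.py w3
```

```text
16.375 [0.63   0.0817 0.0845] xang 93.73588278791519 j [ 0.1   0.63 -0.48  1.66  0.34  0.94 -0.44]
axis in tool [-0.0147 -0.023  -0.0285]
0.14 [-0.0033  0.0018  0.    ]
0.17 [-0.0041  0.0022 -0.    ]
F tool [ 3.27  1.18 -1.38]
0 0
```

It's ambiguous: the bar may already have snapped, with the fist's inner corner grazing it. I'll back away along the push line, rise and look; if it sprang back, I can redo it.

>>> arm_command([
  [[0.004,0,0,0,0,0],[0.006,0,0,0,0,0],[0.006,0.002,0,0,0,0],[0,0,-0.02,0,0,0],[0,0,-0.03,0,0,0],[0.02,0,-0.03,0,0,0],[0.03,0,-0.03,0,0,0],[0.03,0,-0.02,0,0,0],[0,0,0,0,0,0]],
])

```text
clock: 17.55
position: [0.626, 0.1814, 0.2182]
ee_rot: [2.143, 2.296, 0.008]
force: [1.8, -0.0, -0.2]
width: -0.002
gripper_force: 0.0
```

```bash
python3 st.py; python3 w.py w4
```

```text
17.55 [0.626  0.1814 0.2182] xang 93.97032475721953 j [-0.03  0.53 -0.52  1.47  0.27  1.21 -0.52]
axis in tool [-0.1147 -0.0264  0.1047]
0.14 [-0.0048  0.0157  0.    ]
0.17 [-0.0061  0.019   0.    ]
F tool [-0.13  1.83  0.2 ]
0 0
```

View pics/w4.png

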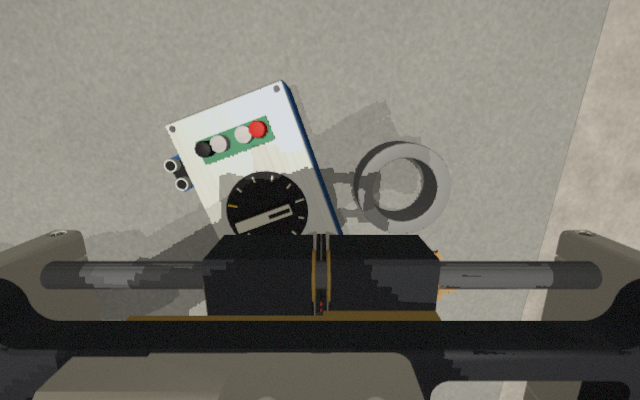

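The wrist view shows only the tens dial (270,205), the posts and the tape; the hundreds dial is behind the hand. I'll try the top camera.

```bash
python3 top.py t3
```

```text
121 ((562.8251953125, 54.14598846435547), (152.5956268310547, 18.136821746826172), 8.635412216186523)
```

View pics/t3.png

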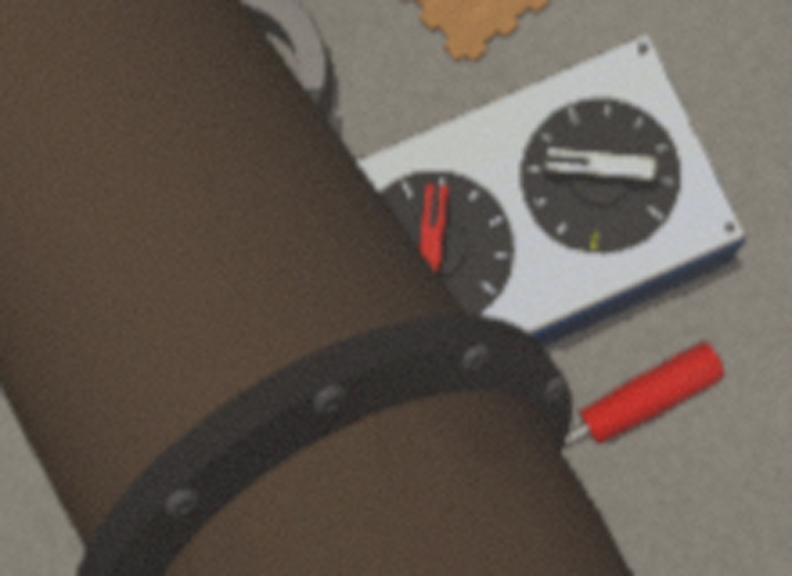

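The red pointer's black line now points to (438,185) from the axis at about (432,250), which is world angle about -6°. That is exactly 120° clockwise of its start at 114°, sitting on a tick. The thousands dial, card and screwdriver look unmoved here, and the tens dial showed its original setting in the wrist view. The hand is clear, so I'm handing in.

```bash
python3 -c "
from cell import arm
print(arm.sign_off())"
```

```text
the job is handed in; nothing more can be done
None
```

The hundreds dial was turned four clicks clockwise (about 120° by camera, on a tick), the other two dials and loose things look unmoved, the hand is clear, and the job is handed in; no verdict was returned.

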